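Airing the sample dish

TASK

Damp is trapped under the lid of the wide, shallow sample dish, the one whose round lid has a long flat tab. Take the lid by its tab and tip it open edge-first, raising the tab about two centimetres while the opposite edge still rests on the dish, then lift the whole lid just clear of the dish by about two centimetres, keeping it over the dish. Lower it back centred and flat, holding it until it rests on the dish (do not drop it), and let go; leave the dish where it stands.

Things in the scene. Friction and masses are not known exactly. Their poses are not given: they have to be found in the camera images.
- lid_mid (a point): Centre, half-way up, of the dish's loose aluminium lid: disc 100 mm across, 3 mm thick, skirt 8 mm deep (11 mm high in all, inner diameter 94), about 80 g. The disc rests on the dish's rim, the skirt about 7 mm clear all round. z up, x from the tab to the opposite edge. Seated 31.5 mm above the table. Not the small dish (68 mm lid, short tab) nor the tabless tall tin nearby.
- lid_tab (a point): Where to grip the lid's tab: 70 mm from the lid's axis along its -x, half-way up the tab; axes as the lid's. The tab is a rigid bar 38 mm long (50 to 88 mm from the axis), 16 mm wide (along y), 10 mm thick, top flush with the lid's; it points roughly to the robot. Pinch across its width from above; seated 32 mm above the table, free beneath and beside.
- lid_far (a point): Point on the lid's outer edge opposite the tab, 50 mm from the lid's axis along its +x, half-way up the lid; 120 mm from lid_tab. Axes as the lid's.
- dish: The wide shallow round steel sample dish under that lid: 80 mm outer diameter, 34 mm high, 3 mm wall, about 350 g, loose on the table, with small steel ferrules fixed inside. Origin at the centre of its underside, z up. Its rim is 34 mm above the origin.
Not all that is in view belongs to the job. Of the things like the part that bears lid_mid, leave any that is black; of the rest the larger one is meant.

How it is judged:
By the outcome, as a careful person would: the job done as asked, in the order asked, and still so for the second after the job is handed in, with the robot touching nothing.
It also fails if it takes over 42 s, if anything falls off the work surface, if the arm or the gripper's body presses on something with over 40 N, if the wrist force passes 120 N, or if a joint passes its speed limit or range.

ROBOT

A 6-joint arm with a two-finger parallel gripper is mounted at the origin on the work surface. World frame = base frame: x ahead of the robot, y to its left, z up, the work surface at z = 0. Lengths are in mm, angles in rad, forces in N, time in s.
With the tool pointing down it reaches from about 300 to 850 mm from the base axis. Payload 5.4 kg.
Tool frame: the origin (TCP) lies midway between the tips of the shut fingers; the grasp point (between the pads) lies 19 mm behind it; z points along the fingers, y is the line along which they close (so a half turn about z gives the same grasp; the last joint's range is limited). The gripper opens to 85 mm and grips with 20 to 120 N. Pads are 22 mm wide; open, the fingers measure 114 mm over their backs; the gripper's body (76 mm by 85 mm) begins 54 mm behind the grasp point. The pads swing forward as they close: fully open they stand 13 mm farther back than shut.
Start: joints at [-1.352, 0.158, 1.597, -0, 1.386, -0.21], TCP at [239.049, -522.936, 231.299] pointing down, gripper open.
Joint ranges: [-2.91, 2.91], [-0.94, 2.29], [0.18, 2.7], [-1.29, 4.43], [0.17, 2.64], [-3, 3]. Speed limits (rad/s): [2.57, 2.57, 3.14, 3.14, 3.14, 3.14].

INTERFACE

Orientations are given as a 3x3 rotation matrix whose columns are the frame's x, y, z axes.
In Python, from bench import manip gives the robot as it stands.
- The arm moves only by the shell command python3 -m crank 'ROWS' [FORCE]. ROWS is JSON, a list that holds one entry, the list of rows, each a list of 7 numbers: the shift along the tool's x, y, z in cm, then the turn, a rotation vector about the tool's x, y, z in degrees, then the closure in counts, from 0 (fully open) to 255 (shut). In form: [[[tx, ty, tz, rx, ry, rz, jaw], ...]]. A call has 1 to 5 rows; each row shifts and turns the commanded pose from where the row before left it, along the tool's axes as they then stand; what a row does not reach is not made up. A row lasts 1/12 s, in which the tool goes at most 41.7 mm and 7.16 degrees, less where a joint would pass 70% of its speed; a pose out of reach is approached as far as the arm can. A call is refused whole if a number of a shift passes 4.17 or a number of a turn 7.16, either way. A call with a gripper value outside its range is refused whole. The fingers move at their own pace and stop on an object; FORCE is the grip in N (left out, the last holds). Time passes only in rows, so rows that do not move let the fingers close. It gives the time, the measured TCP pose, the force, the opening and the grip force at its end, in the units of the state.
- manip.read_state(): the state, without advancing time (a new reading comes with each control period).
- manip.capture(name): name is "scene" or "side" or "wrist"; returns a dict with "img" (384x512x3 uint8, blue, green, red), "fx", "fy", "cx", "cy" (pixels), "eye" and "rotation" of the camera in the world; the wrist camera has in their place "hand_eye" (4x4, takes a point from camera to tool coordinates, whose origin is the TCP and whose axes are the flange's). Camera axes: x right, y down, z forward; pixel columns grow to the right and rows downward; lengths in mm; the calibration is good to about 2 mm. A picture is of the moment at which its call begins: read the wrist's pose just before it. There is no depth.
- manip.hand_in(): hands the job in; it is judged then, once.
The state is a dict: "clock": time; "joint_positions": joint angles; "joint_velocities": joint speeds; "joint_efforts": joint torques, N m; "position": TCP position; "ee_rot": TCP orientation; "force": force on the tool from outside, world axes, zero at the start; "torque": the same for the moment, N m; "opening": finger opening in mm; "gripper_force": force on a finger pad.
Only numpy, scipy, OpenCV 4.12 (cv2) and the standard library are available. Lean on these libraries where they do the work, as an engineer would, in place of code of your own. Each camera call takes 0.05 s, during which the arm holds its last target. There are 200 camera calls.

## Working session

There is one attempt and no reset: what is moved stays moved. The work goes in short steps, Python scripts to look and compute and a shell command to move; the robot and the scene stay as the last step left them, time stands still between calls to the robot, and variables do not carry over. Pictures are saved under pics/ and viewed, at most 10 in all, crops included, and the job is handed in when it is done.

```bash
mkdir -p pics; python3 - <<'E'
from bench import manip
import cv2,numpy as np,json
s=manip.read_state(); print(s['clock'],s['position'],np.round(s['ee_rot'],3).tolist(),s['opening'],s['force'])
for n in('scene','side'):
    c=manip.capture(n); cv2.imwrite(f'pics/{n}0.png',c['img']); print(n,c['fx'],c['cx'],c['cy'],np.round(c['eye'],1).tolist(),np.round(c['rotation'],3).tolist())
a=[cv2.imread(f'pics/{n}0.png') for n in('scene','side')]
E
```

```text
0.0 [ 238.92033813 -522.3398744   230.31190091] [[0.909, 0.416, -0.0], [0.416, -0.909, 0.002], [0.0, -0.002, -1.0]] 85.05262014634592 [-0.11965704 -0.59285646 -0.22626772]
scene 358.4964236758807 260.2011322233976 193.75666215369426 [967.0, 139.3, 634.8] [[-0.472, 0.685, -0.555], [0.881, 0.358, -0.309], [-0.013, -0.635, -0.772]]
side 406.9715956018399 258.9563534343979 189.65054510004998 [239.5, 545.8, 492.3] [[-0.914, -0.225, 0.338], [-0.406, 0.503, -0.763], [0.002, -0.834, -0.551]]
```

View pics/scene0.png

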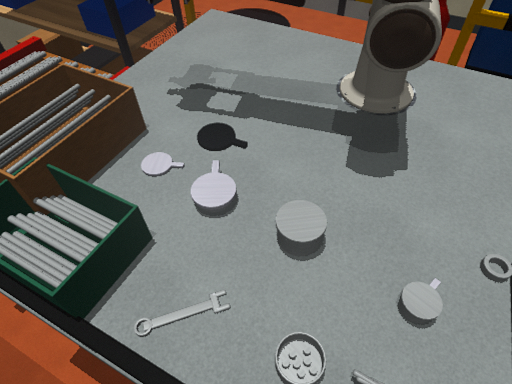

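View pics/side0.png

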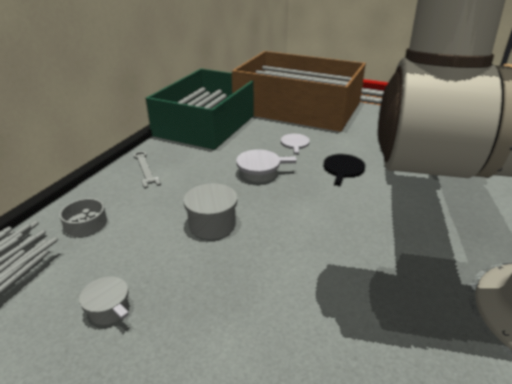

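Scene candidates:
- (214,192): tabbed lid on a wide dish.
- (421,302): small dish with a short tab.
- (157,163): small loose lid.
- (216,137): black lid.
- (301,225): tabless tin.
- (301,358): open dish.

(214,192) fits best: not black, the largest tabbed lid, and sitting on a dish. I'll confirm it with a crop and measure.

```bash
cat > h.py <<'E'
import numpy as np,cv2
from bench import manip
def ray(c,u,v,z,eye=None,R=None):
    R=np.array(c['rotation']) if R is None else R; e=np.array(c['eye']) if eye is None else eye
    d=R@np.array([(u-c['cx'])/c['fx'],(v-c['cy'])/c['fy'],1]); return e+d*(z-e[2])/d[2]
def proj(c,p,eye=None,R=None):
    R=np.array(c['rotation']) if R is None else R; e=np.array(c['eye']) if eye is None else eye
    q=(np.atleast_2d(p)-e)@R; return np.c_[q[:,0]/q[:,2]*c['fx']+c['cx'],q[:,1]/q[:,2]*c['fy']+c['cy']]
E
python3 - <<'E'
from h import *
for n,pts in(('scene',[(214,190),(216,163),(157,163),(421,297)]),('side',[(258,162),(295,159)])):
    c=manip.capture(n)
    for p in pts: print(n,p,ray(c,*p,35).round(1))
    x,y=pts[0]
    k=cv2.resize(c['img'][y-55:y+45,x-70:x+70],None,fx=4,fy=4,interpolation=cv2.INTER_CUBIC)
    cv2.imwrite(f'pics/crop_{n}.png',k)
a=[cv2.imread(f'pics/crop_{n}.png') for n in('scene','side')]
cv2.imwrite('pics/crop1.png',cv2.resize(np.vstack(a),(560,800))[:600] if 0 else cv2.resize(np.hstack(a),(800,286)))
E
```

```text
scene (214, 190) [ 573.3 -195.5   35. ]
scene (216, 163) [ 501.6 -236.3   35. ]
scene (157, 163) [ 565.5 -359.3   35. ]
scene (421, 297) [611.3 257.4  35. ]
side (258, 162) [ 568.1 -190.3   35. ]
side (295, 159) [ 496.1 -237.8   35. ]
```

View pics/crop1.png

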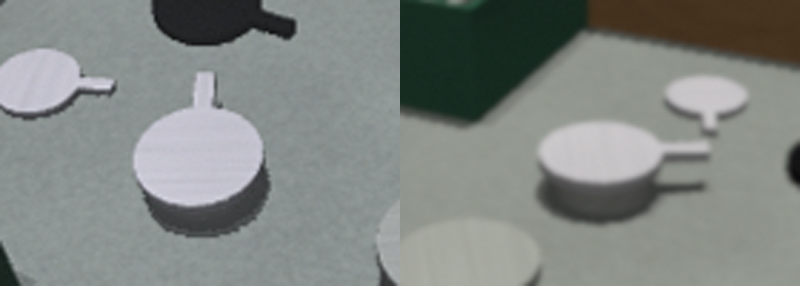

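The crop confirms it: a wide pale lid seated on a steel dish, with a long tab toward the robot. The smaller tabbed lid lies loose on the table. Now I'll move above the tab.

```bash
python3 -m crank '[[[3.69,-1.52,0.6,0,0,0,0],[3.69,-1.52,0.6,0,0,0,0],[3.69,-1.52,0.6,0,0,0,0],[3.69,-1.52,0.6,0,0,0,0],[3.69,-1.52,0.6,0,0,0,0]]]' 60; python3 -m crank '[[[3.69,-1.52,0.6,0,0,0,0],[3.69,-1.52,0.6,0,0,0,0],[3.69,-1.52,0.6,0,0,0,0],[3.69,-1.52,0.6,0,0,0,0],[3.69,-1.52,0,0,0,-6.5,100]]]'; python3 -m crank '[[[0,0,0,0,0,0,100],[0,0,0,0,0,0,100],[0,0,0,0,0,0,100]]]'
python3 - <<'E'
from h import *
s=manip.read_state(); c=manip.capture('wrist')
cv2.imwrite('pics/w1.png',c['img']); print(s['clock'],s['position'],s['ee_rot'],s['opening'])
import pickle; pickle.dump((s,c),open('w1.pkl','wb')); print(c['hand_eye'],c['fx'])
E
```

```text
clock: 0.62
position: [376.1, -375.5, 200.9]
ee_rot: [[0.91, 0.415, 0.0], [0.415, -0.91, 0.0], [0.0, -0.0, -1.0]]
force: [0.5, -0.0, -0.1]
opening: 85.7
gripper_force: 0.0
clock: 1.03
position: [511.7, -229.0, 175.8]
ee_rot: [[0.856, 0.517, -0.002], [0.517, -0.856, 0.001], [-0.001, -0.002, -1.0]]
force: [0.7, -0.3, -0.8]
opening: 75.5
gripper_force: 0.0
clock: 1.28
position: [511.2, -231.4, 177.1]
ee_rot: [[0.857, 0.516, -0.001], [0.516, -0.857, -0.0], [-0.001, -0.0, -1.0]]
force: [1.0, -0.5, -0.3]
opening: 52.0
gripper_force: 0.0
1.2833 [ 511.20606734 -231.3529356   177.11219361] [[ 8.56551332e-01  5.16061410e-01 -6.60445349e-04]
 [ 5.16061391e-01 -8.56551572e-01 -2.12526338e-04]
 [-6.75382143e-04 -1.58790627e-04 -9.99999759e-01]] 52.007334603841215
[[ 1.80618854e-04 -9.54217121e-01 -2.99114783e-01  7.64177601e+01]
 [ 9.99999876e-01  3.11428849e-04 -3.89656126e-04  2.84872204e-01]
 [ 4.64969519e-04 -2.99114675e-01  9.54217059e-01 -1.43571696e+02]
 [ 0.00000000e+00  0.00000000e+00  0.00000000e+00  1.00000000e+00]] 327.11280769362105
```

View pics/w1.png

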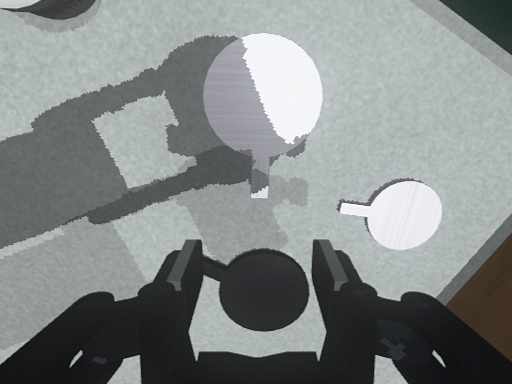

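```bash
python3 - <<'E'
from h import *
import pickle
s,c=pickle.load(open('w1.pkl','rb')); R=np.array(s['ee_rot']);p=np.array(s['position']);H=np.array(c['hand_eye'])
Rw=R@H[:3,:3];e=p+R@H[:3,3]
W=lambda u,v,z:ray(c,u,v,z,e,Rw)
for n,q in dict(top=(263,33),bot=(263,156),left=(203,95),right=(323,94),tabL=(251,197),tabR=(268,198)).items(): print(n,W(*q,37).round(1))
for n,q in dict(bc=(264,290),bl=(219,290),bt=(264,249)).items(): print(n,W(*q,8).round(1))
# fit outline by edges: disc ellipse + tab end midpoint
from scipy.optimize import least_squares
obs=np.array([(263,33),(203,95),(323,94),(251,197),(268,198)],float)
def f(x):
    a=x[2];X=np.array([np.cos(a),np.sin(a),0]);Y=np.array([-X[1],X[0],0]);C=np.array([x[0],x[1],37])
    t=np.linspace(0,2*np.pi,721)[:,None];P=proj(c,C+50*(np.cos(t)*X+np.sin(t)*Y),e,Rw)
    T=proj(c,[C-88*X+8*Y,C-88*X-8*Y],e,Rw)
    return np.r_[P[:,1].min()-33,P[:,0].min()-203,P[:,0].max()-323,(T-obs[3:]).ravel()]
r=least_squares(f,[571,-193,.55]);print(r.x,np.degrees(r.x[2]),r.fun.round(1))
a=r.x[2];X=np.array([np.cos(a),np.sin(a)]);print('tab',r.x[:2]-70*X)
for n in('scene','side'):
    d=manip.capture(n); P=np.r_[r.x[:2]-70*X,37]; print(n,proj(d,[np.r_[r.x[:2],37],np.r_[r.x[:2]-88*X,37]]).round(1).tolist())
E
```

```text
top [ 614.6 -174.7   37. ]
bot [ 530.5 -226.    37. ]
left [ 548.7 -156.4   37. ]
right [ 601.  -241.5   37. ]
tabL [ 492.4 -236.4   37. ]
tabR [ 499.6 -250.2   37. ]
bc [ 397.9 -308.8    8. ]
bl [ 372.1 -266.1    8. ]
bt [ 440.9 -282.5    8. ]
[ 5.72362903e+02 -2.00473007e+02  5.11076174e-01] 29.28250779785793 [-0.7  0.   0.  -0.3  0.7  0.2  0.2]
tab [ 511.30759789 -234.71114066]
scene [[212.2, 188.3], [214.7, 159.8]]
side [[258.1, 158.9], [296.1, 157.2]]
```

```bash
python3 -m crank '[[[-0.06,0.2,3.9,0,0,1.5,100],[0,0,3.9,0,0,0,100],[0,0,3.4,0,0,0,100],[0,0,0,0,0,0,100],[0,0,0,0,0,0,100]]]'
python3 - <<'E'
from h import *
s=manip.read_state(); c=manip.capture('wrist')
cv2.imwrite('pics/w2.png',c['img']); print(s['clock'],s['position'],s['ee_rot'],s['opening'])
import pickle; pickle.dump((s,c),open('w2.pkl','wb'))
E
```

```text
clock: 1.85
position: [510.2, -233.2, 64.0]
ee_rot: [[0.871, 0.492, -0.004], [0.492, -0.871, 0.003], [-0.002, -0.004, -1.0]]
force: [1.2, 0.5, 0.3]
opening: 51.7
gripper_force: 0.0
1.85 [ 510.15745229 -233.19387497   64.03104471] [[ 0.87064604  0.49189688 -0.00359572]
 [ 0.49190658 -0.87064403  0.0026259 ]
 [-0.00183892 -0.00405499 -0.99999009]] 51.73200663902129
```

View pics/w2.png

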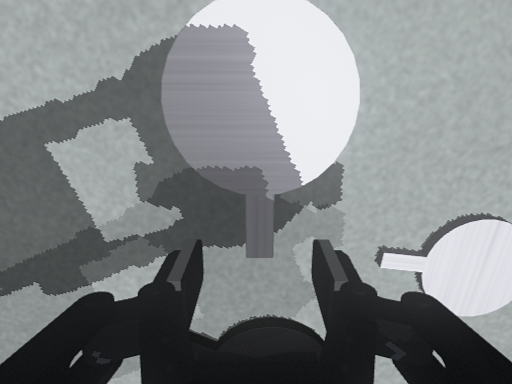

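```bash
python3 - <<'E'
from h import *
import pickle
from scipy.optimize import least_squares
s,c=pickle.load(open('w2.pkl','rb')); R=np.array(s['ee_rot']);p=np.array(s['position']);H=np.array(c['hand_eye'])
Rw=R@H[:3,:3];e=p+R@H[:3,3]
def f(x):
    a=x[2];X=np.array([np.cos(a),np.sin(a),0]);Y=np.array([-X[1],X[0],0]);C=np.array([x[0],x[1],37])
    t=np.linspace(0,2*np.pi,721)[:,None];P=proj(c,C+50*(np.cos(t)*X+np.sin(t)*Y),e,Rw)
    T=proj(c,[C-88*X+8*Y,C-88*X-8*Y],e,Rw)
    return np.r_[P[:,0].min()-161,P[:,0].max()-360,(T-np.array([(246,258),(273,258)])).ravel()]
r=least_squares(f,[571,-193,.55]);print(r.x,np.degrees(r.x[2]),r.fun.round(1))
a=r.x[2];X=np.array([np.cos(a),np.sin(a)]);t=r.x[:2]-70*X;print('tab',t,'tool mm',R.T@np.r_[t-p[:2],0], 'yaw',np.degrees(np.arctan2(R[1,0],R[0,0])))
# tool axis projection at tab height
print(proj(c,[p+R@[0,0,p[2]-32]],e,Rw), ((np.array([246+273,0])/2)))
E
```

```text
[ 5.71626109e+02 -2.00479497e+02  5.11946216e-01] 29.332357541923244 [-0.2  0.2 -0.2 -0.   0.2  0.1]
tab [ 510.600616   -234.77073839] tool mm [-0.38983077  1.59087756 -0.00573419] yaw 29.46602760512028
[[256.6726459  225.67462002]] [259.5   0. ]
```

```bash
python3 -m crank '[[[-0.04,0.15,2.0,0,0,0,110],[0,0,2.0,0,0,0,110],[0,0,1.0,0,0,0,110],[0,0,0,0,0,0,110],[0,0,0,0,0,0,110]]]'
```

```text
clock: 2.32
position: [513.3, -235.6, 17.0]
ee_rot: [[0.87, 0.493, 0.002], [0.493, -0.87, -0.001], [0.001, 0.002, -1.0]]
force: [-0.4, 0.1, -0.1]
opening: 48.5
gripper_force: 0.0
```

```bash
python3 -m crank '[[[-0.1,0,0.3,0,0,0,150],[0,0,0,0,0,0,180],[0,0,0,0,0,0,200],[0,0,0,0,0,0,215],[0,0,0,0,0,0,225]]]' 60;  python3 -m crank '[[[0,0,0,0,0,0,235],[0,0,0,0,0,0,245],[0,0,0,0,0,0,255],[0,0,0,0,0,0,255],[0,0,0,0,0,0,255]]]'
```

```text
clock: 2.73
position: [512.0, -235.7, 13.2]
ee_rot: [[0.87, 0.494, 0.001], [0.494, -0.87, -0.001], [0.0, 0.001, -1.0]]
force: [-1.4, 0.9, 4.3]
opening: 14.6
gripper_force: 58.3
clock: 3.15
position: [512.0, -235.7, 13.1]
ee_rot: [[0.87, 0.493, 0.001], [0.493, -0.87, -0.001], [0.0, 0.001, -1.0]]
force: [-1.3, 1.2, 6.2]
opening: 14.6
gripper_force: 58.6
```

```bash
python3 - <<'E'
from h import *
a=[]
for n,(x,y) in(('scene',(214,190)),('side',(258,162))):
    c=manip.capture(n); a.append(cv2.resize(c['img'][y-55:y+45,x-50:x+50],(400,400),interpolation=cv2.INTER_CUBIC))
cv2.imwrite('pics/g1.png',np.hstack(a)); s=manip.read_state(); print(s['force'],s['torque'])
E
```

```text
[-1.1094633   1.05649808  6.52420356] [0.12309808 0.05633043 0.02475327]
```

View pics/g1.png

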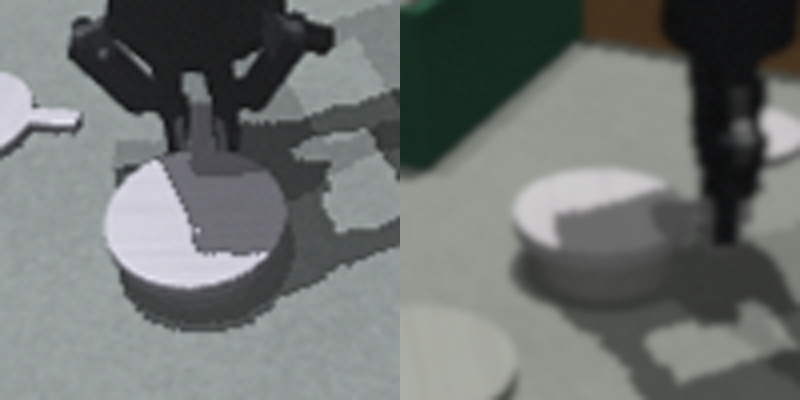

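```bash
python3 -m crank '[[[-0.04,0,-0.25,0,-1.35,0,255],[-0.04,0,-0.25,0,-1.35,0,255],[-0.04,0,-0.25,0,-1.35,0,255],[-0.04,0,-0.25,0,-1.35,0,255],[0,0,0,0,0,0,255]]]' 60
```

```text
clock: 3.67
position: [511.2, -235.9, 22.8]
ee_rot: [[0.865, 0.494, -0.082], [0.492, -0.869, -0.048], [-0.095, 0.001, -0.996]]
force: [0.4, -0.4, -0.4]
opening: 14.9
gripper_force: 58.4
```

```bash
python3 -m crank '[[[-0.04,0,-0.25,0,-1.35,0,255],[-0.04,0,-0.25,0,-1.35,0,255],[-0.04,0,-0.25,0,-1.35,0,255],[-0.04,0,-0.25,0,-1.35,0,255],[0,0,0,0,0,0,255]]]';python3 -m crank '[[[0,0,0,0,0,0,255],[0,0,0,0,0,0,255]]]'; python3 - <<'E'
from h import *
a=[]
for n,(x,y) in(('scene',(214,190)),('side',(258,162))):
    c=manip.capture(n); a.append(cv2.resize(c['img'][y-55:y+45,x-50:x+50],(400,400),interpolation=cv2.INTER_CUBIC))
cv2.imwrite('pics/g2.png',np.hstack(a)); s=manip.read_state(); print(s['force'],s['torque'])
E
```

```text
clock: 4.08
position: [510.9, -235.9, 32.9]
ee_rot: [[0.854, 0.494, -0.164], [0.485, -0.869, -0.094], [-0.189, 0.001, -0.982]]
force: [-0.1, 0.1, 0.9]
opening: 14.8
gripper_force: 58.4
clock: 4.25
position: [510.4, -235.8, 32.3]
ee_rot: [[0.854, 0.494, -0.162], [0.485, -0.87, -0.092], [-0.187, 0.0, -0.982]]
force: [1.0, 1.0, 0.8]
opening: 14.9
gripper_force: 58.4
[0.6660392  0.96334477 0.06302545] [ 0.24909811 -0.35816855 -0.02310699]
```

View pics/g2.png

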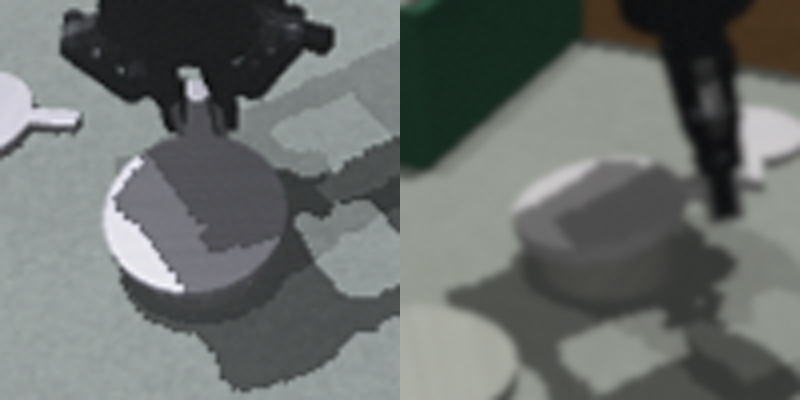

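The lid is tipped, with the far edge still resting on the dish (the wrist moment confirms it). Next I'll level it while lifting it clear.

```bash
python3 -m crank '[[[0,0,-0.15,0,0,0,255],[0.02,0,-0.1,0,1.35,0,255],[0.02,0,0,0,1.35,0,255],[0.02,0,0,0,1.35,0,255],[0.02,0,0,0,1.35,0,255]]]';python3 -m crank '[[[0.02,0,0,0,1.35,0,255],[0,0,0,0,1.35,0,255],[0,0,0,0,1.35,0,255],[0,0,0,0,1.35,0,255],[0,0,0,0,0,0,255]]]';python3 -m crank '[[[0,0,0,0,0,0,255],[0,0,0,0,0,0,255],[0,0,0,0,0,0,255]]]'; python3 - <<'E'
from h import *
a=[]
for n,(x,y) in(('scene',(214,190)),('side',(258,162))):
    c=manip.capture(n); a.append(cv2.resize(c['img'][y-55:y+45,x-50:x+50],(400,400),interpolation=cv2.INTER_CUBIC))
cv2.imwrite('pics/g3.png',np.hstack(a)); s=manip.read_state(); print(s['force'],s['torque'],s['position'],s['ee_rot'])
E
```

```text
clock: 4.77
position: [510.7, -235.5, 34.6]
ee_rot: [[0.866, 0.493, -0.081], [0.491, -0.87, -0.045], [-0.092, -0.001, -0.996]]
force: [0.5, -0.2, -0.7]
opening: 15.3
gripper_force: 58.4
clock: 5.18
position: [510.7, -235.7, 34.7]
ee_rot: [[0.87, 0.492, 0.001], [0.492, -0.87, 0.001], [0.001, -0.0, -1.0]]
force: [-0.4, -0.6, -0.7]
opening: 14.8
gripper_force: 58.4
clock: 5.43
position: [511.6, -235.3, 34.8]
ee_rot: [[0.87, 0.494, -0.0], [0.494, -0.87, -0.0], [-0.0, 0.0, -1.0]]
force: [-0.1, 0.5, -0.9]
opening: 14.9
gripper_force: 58.4
[ 0.81864274  0.12502328 -1.29196259] [-0.07255952  0.05341846 -0.02161799] [ 511.59140635 -235.19097737   34.75927133] [[ 8.69570682e-01  4.93808491e-01 -4.56885023e-05]
 [ 4.93808491e-01 -8.69570684e-01 -2.30298255e-05]
 [-5.11017055e-05 -2.53530926e-06 -9.99999999e-01]]
```

View pics/g3.png

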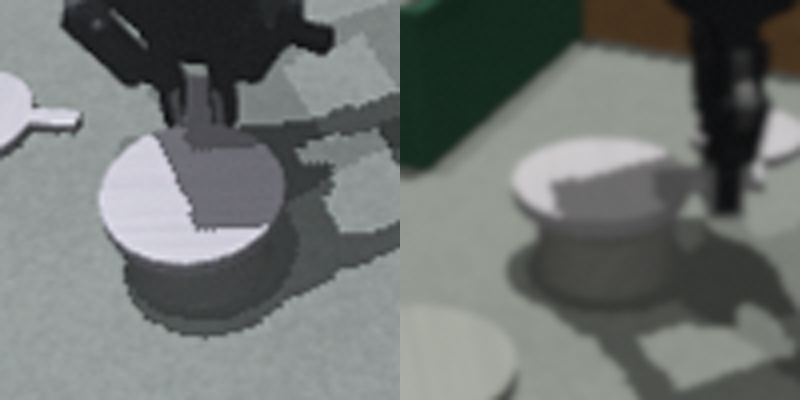

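The lid is level and clear, centred over the dish, and carrying only its own weight. Lowering it.

```bash
python3 -m crank '[[[0,0,0.5,0,0,0,255],[0,0,0.5,0,0,0,255],[0,0,0.5,0,0,0,255],[0,0,0.3,0,0,0,255],[0,0,0,0,0,0,255]]]';python3 -m crank '[[[0,0,0.1,0,0,0,255],[0,0,0.1,0,0,0,255],[0,0,0,0,0,0,255],[0,0,0,0,0,0,255]]]'; python3 -c "
from bench import manip;s=manip.read_state();print(s['force'],s['torque'],s['position'])"
```

```text
clock: 5.95
position: [510.6, -234.7, 15.5]
ee_rot: [[0.87, 0.493, -0.002], [0.493, -0.87, 0.001], [-0.001, -0.002, -1.0]]
force: [0.1, 0.7, -0.9]
opening: 14.6
gripper_force: 58.4
clock: 6.28
position: [511.5, -235.4, 14.9]
ee_rot: [[0.87, 0.493, 0.0], [0.493, -0.87, -0.0], [0.0, 0.0, -1.0]]
force: [-0.1, -0.0, -1.1]
opening: 14.9
gripper_force: 58.4
[-0.09521111 -0.01906753 -1.12809525] [0.01224619 0.05547873 0.08891818] [ 511.54839248 -235.41264698   14.93589753]
```

```bash
python3 -m crank '[[[0,0,0.08,0,0,0,255],[0,0,0,0,0,0,255],[0,0,0,0,0,0,255]]]'; python3 -c "
from bench import manip;s=manip.read_state();print(s['force'],s['torque'],s['position'])";python3 -m crank '[[[0,0,0.08,0,0,0,255],[0,0,0,0,0,0,255],[0,0,0,0,0,0,255]]]'; python3 -c "
from bench import manip;s=manip.read_state();print(s['force'],s['torque'],s['position'])"
```

```text
clock: 6.53
position: [511.4, -235.3, 14.0]
ee_rot: [[0.87, 0.493, 0.0], [0.493, -0.87, -0.0], [0.0, 0.0, -1.0]]
force: [-0.3, -0.1, -1.0]
opening: 14.8
gripper_force: 58.4
[-0.33886881 -0.10597748 -1.04649858] [ 0.04154588  0.02454479 -0.02065248] [ 511.42787968 -235.32699247   14.04286489]
clock: 6.78
position: [511.6, -235.4, 13.4]
ee_rot: [[0.87, 0.493, 0.0], [0.493, -0.87, -0.0], [0.0, 0.0, -1.0]]
force: [-0.7, -0.3, 0.8]
opening: 14.7
gripper_force: 58.6
[-0.68952455 -0.34505755  0.83120163] [0.06666232 0.06125523 0.02532066] [ 511.55559557 -235.41853579   13.3830369 ]
```

```bash
python3 -m crank '[[[0,0,0.05,0,0,0,255],[0,0,0,0,0,0,255],[0,0,0,0,0,0,255]]]' 20; python3 -c "
from bench import manip;s=manip.read_state();print(s['force'],s['torque'],s['position'],s['gripper_force'])"
```

```text
clock: 7.03
position: [511.6, -235.5, 13.2]
ee_rot: [[0.87, 0.494, 0.0], [0.494, -0.87, -0.0], [0.0, 0.0, -1.0]]
force: [-1.9, 0.2, 4.9]
opening: 14.9
gripper_force: 59.1
[-1.93918155  0.15550775  4.88809107] [ 0.20158349  0.18539782 -0.00709024] [ 511.5980963  -235.45996886   13.15096502] 59.134084582328796
```

```bash
python3 -m crank '[[[0,0,0,0,0,0,215],[0,0,0,0,0,0,190],[0,0,0,0,0,0,150],[0,0,0,0,0,0,110],[0,0,0,0,0,0,100]]]'; python3 -m crank '[[[0,0,0,0,0,0,100],[0,0,0,0,0,0,100],[0,0,-2,0,0,0,100],[0,0,-4,0,0,0,100],[0,0,-4,0,0,0,100]]]'; python3 -m crank '[[[0,0,-1,0,0,0,100],[0,0,0,0,0,0,100],[0,0,0,0,0,0,100]]]'
python3 - <<'E'
from h import *
a=[]
for n,(x,y) in(('scene',(214,190)),('side',(258,162))):
    c=manip.capture(n); a.append(cv2.resize(c['img'][y-55:y+45,x-50:x+50],(400,400),interpolation=cv2.INTER_CUBIC))
s=manip.read_state();import pickle;c=manip.capture('wrist');pickle.dump((s,c),open('w3.pkl','wb'))
cv2.imwrite('pics/g4.png',np.vstack([np.hstack(a),cv2.resize(c['img'][:200],(512,200))[:, :].copy() if 0 else np.pad(c['img'][30:230],((0,0),(144,144),(0,0)))]))
E
```

```text
clock: 7.45
position: [511.3, -235.3, 12.4]
ee_rot: [[0.87, 0.493, -0.0], [0.493, -0.87, 0.0], [-0.0, -0.0, -1.0]]
force: [0.8, 0.4, -0.4]
opening: 51.8
gripper_force: 0.0
clock: 7.87
position: [509.9, -234.3, 112.0]
ee_rot: [[0.87, 0.493, -0.004], [0.493, -0.87, 0.003], [-0.002, -0.004, -1.0]]
force: [1.3, -0.3, 1.3]
opening: 51.7
gripper_force: 0.0
clock: 8.12
position: [511.6, -235.5, 123.0]
ee_rot: [[0.87, 0.493, 0.001], [0.493, -0.87, -0.001], [0.001, 0.001, -1.0]]
force: [-0.7, -0.0, -0.5]
opening: 51.8
gripper_force: 0.0
```

View pics/g4.png

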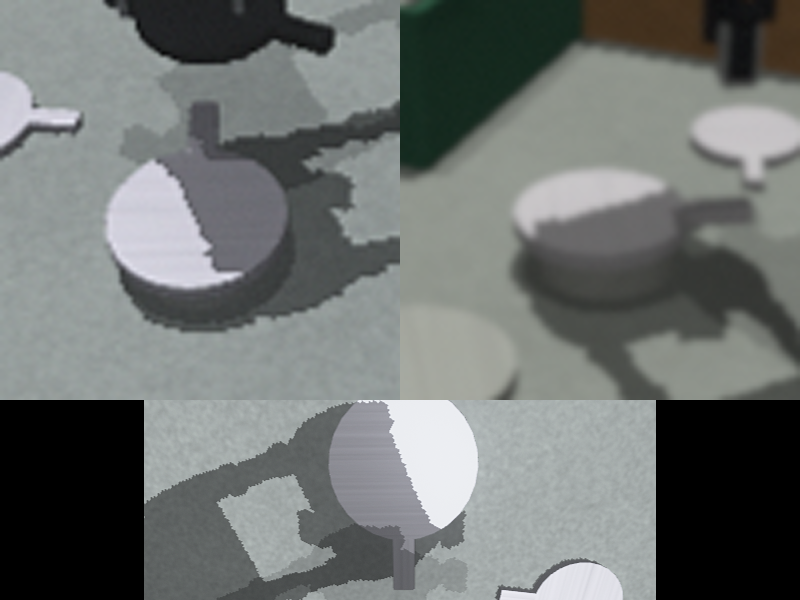

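The lid is back flat and centred, with scene crop edges at 106–288 against 105–287 before. The dish hasn't moved and the gripper is clear.

```bash
python3 -c "
from bench import manip;print(manip.hand_in())"
```

```text
the job is handed in; nothing more can be done
None
```

The job is handed in at about 8 s of the 42 s allowed: I tipped the lid open by its tab about 19 mm with the far edge resting, lifted it level about 22 mm, lowered it until it rested flat and centred, and let go; the dish shows no movement in the images.

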